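# Slide the label plate out over the end of the ledge

## Robot

A 6-joint arm with a two-finger parallel gripper is mounted at the origin on the work surface. World frame = base frame: x ahead of the robot, y to its left, z up, the work surface at z = 0. Lengths are in mm, angles in rad, forces in N, time in s.
With the tool pointing down it reaches from about 350 to 775 mm from the base axis. Payload 7.3 kg.
Tool frame: the origin (TCP) lies on the front face of the gripper's body, between the roots of the fingers; the fingertips stand 66 mm ahead of it and the grasp point (between the pads) lies 47 mm ahead of it (bot.tcp_to_grasp is the distance from the TCP to the grasp point, in mm); z points along the fingers, y is the line along which they close (so a half turn about z gives the same grasp; the last joint's range is limited). The gripper opens to 92 mm and grips with 3 to 60 N. Pads are 19 mm wide; open, the fingers measure 130 mm over their backs; the gripper's body (75 mm by 190 mm) begins 47 mm behind the grasp point.
Start: joints at [-1.493, 0.342, 1.524, -0, 1.275, -0.146], TCP at [116.537, -511.916, 292.241] pointing down, gripper open.
Joint ranges: [-2.53, 2.53], [-0.77, 2.02], [0.04, 2.7], [-1, 4.14], [0.28, 2.66], [-3.11, 3.11]. Speed limits (rad/s): [2.57, 2.57, 3.14, 3.14, 3.14, 3.14].

## Interface

Orientations are given as a unit quaternion [x, y, z, w].
In Python, from rig import telemetry, optics, bot gives the robot as it stands.
- The arm moves only by the shell command python3 -m handwheel 'ROWS'. ROWS is JSON, a list of rows, each an object of numbers: "dx", "dy", "dz": the shift along the tool's x, y, z in mm; "wx", "wy", "wz": the turn, a rotation vector about the tool's x, y, z in degrees; "jaw": the finger opening in mm, from 0 to 91.8. In form: [{"dx": .., "dy": .., "dz": .., "wx": .., "wy": .., "wz": .., "jaw": ..}, ...]. A call has 1 to 8 rows; each row shifts and turns the commanded pose from where the row before left it, along the tool's axes as they then stand; what a row does not reach is not made up. A row lasts 1/12 s, in which the tool goes at most 41.7 mm and 7.16 degrees, less where a joint would pass 70% of its speed; a pose out of reach is approached as far as the arm can. A call with a gripper value outside its range is refused whole. The fingers move at their own pace and stop on an object; the grip force is fixed at half the most. Time passes only in rows, so rows that do not move let the fingers close. It gives the time, the measured TCP pose, the force, the opening and the grip force at its end, in the units of the state.
- telemetry.read_state(): the state, without advancing time (a new reading comes with each control period).
- optics.snapshot(name): name is "side" or "top" or "wrist"; returns the picture (420x560x3 uint8, red, green, blue); there is no depth.
- optics.camera_model(name): a dict with "camera_matrix" (3x3 intrinsics, pixels), "k1" (the pictures are not rectified: a ray, as slopes to the right and down, at radius r is drawn at 1 + k1 r^2 times it, then the intrinsics apply), "pose" (4x4, takes a point from camera to world coordinates). Camera axes: x right, y up, looking along -z (the intrinsics and any distortion apply to the point x, -y, -z); pixel columns grow to the right and rows downward; lengths in mm; the calibration is good to about 2 mm. A picture is of the moment at which its call begins: read the wrist's pose just before it. camera_model takes no time and is no camera call; for the wrist camera it gives the pose at the moment of the call.
- bot.hand_in(): hands the job in; it is judged then, once.
The state is a dict: "time": time; "qpos": joint angles; "qvel": joint speeds; "joint_torque": joint torques, N m; "ee_pos": TCP position; "tcp_rot": TCP orientation; "force": force on the tool from outside, world axes, zero at the start; "ft_torque": the same for the moment, N m; "grip_width": opening from 0.0 (shut) to 1.0 (fully open); "grip_force": force on a finger pad.
Only numpy, scipy, OpenCV 4.12 (cv2) and the standard library are available. Lean on these libraries where they do the work, as an engineer would, in place of code of your own. Each camera call takes 0.05 s, during which the arm holds its last target. There are 200 camera calls.

## Task

Push the flat aluminium label plate along the wooden ledge, towards the end where the open white tray stands, until about a third of the plate's length sticks out past that end of the ledge, so that the next person can take it by its edge. Only push it: do not lift or carry it or let it fall, and leave it lying flat on the ledge and square with it, not sticking out over the front. Leave the tray, the jar, the screwdriver and the carton where they are.

Things in the scene. Friction and masses are not known exactly. Their poses are not given: they have to be found in the camera images.
- ledge: Fixed low shelf on the bench: plywood board on blue cheeks, top surface 60 mm above the bench, x -75 to +75 mm, y -160 to +160 mm. Origin: centre of its underside, at bench level; x points away from the robot (within 20 degrees), y along the ledge, z up. Ends and front (x = -75) are open; an aluminium fence at the far edge (x +63 to +75) rises 12 mm above the top.
- plate: Loose flat bare aluminium plate, a small dark hole mark near each corner, 100 mm (x) by 150 mm (y) by 6 mm thick, 0.17 to 0.34 kg, lying flat on the ledge, long side (y) along it within 4 degrees. Origin: centre of its underside. Starts wholly on the ledge with at least 35 mm of bare ledge beyond each end; slides with ordinary friction (1 to 3 N).
- tray: Loose open white plastic tray, 160 mm (x) by 110 mm (y) by 45 mm high, standing on the bench beyond one end of the ledge, either the +y or the -y end: this is the end to push towards. Origin at the centre of its underside. To be left alone.
- jar: Loose round jar with a black lid, 64 mm diameter, 85 mm high, standing on the bench beyond the other end of the ledge. Origin at the centre of its underside. To be left alone.
- screwdriver: Loose screwdriver 180 mm long lying on the bench in front of the ledge (between it and the robot), roughly parallel to it; its own x axis runs along it. To be left alone.
- carton: Loose small cardboard carton 70 mm (x) by 100 mm (y) by 50 mm high on the bench behind the ledge. Origin at the centre of its underside. To be left alone.
Not all that is in view belongs to the job. There is more than one size of the plate; the job needs the largest.

How it is judged:
By the outcome, as a careful person would: the job done as asked, in the order asked, and still so for the second after the job is handed in, with the robot touching nothing.
It also fails if it takes over 48 s, if anything falls off the work surface, if the arm or the gripper's body presses on something with over 40 N, if the wrist force passes 120 N, or if a joint passes its speed limit or range.

## Working session

There is one attempt and no reset: what is moved stays moved. The work goes in short steps, Python scripts to look and compute and a shell command to move; the robot and the scene stay as the last step left them, time stands still between calls to the robot, and variables do not carry over. Pictures are saved under pics/ and viewed, at most 10 in all, crops included, and the job is handed in when it is done.

```bash
mkdir -p pics; cat > h.py <<'E'
import numpy as np, cv2
from rig import telemetry, optics, bot
def snap(n,f):
    m=optics.camera_model(n); im=optics.snapshot(n); cv2.imwrite('pics/'+f,im[:,:,::-1]); return im,m
def ray(m,px):
    K=np.array(m["camera_matrix"],float);k=m["k1"]
    p=cv2.undistortPoints(np.array([[px]],float),K,np.array([k,0,0,0,0],float))[0,0]
    T=np.array(m["pose"],float); d=T[:3,:3]@np.array([p[0],-p[1],-1]); return T[:3,3],d
def onz(m,px,z):
    o,d=ray(m,px); return o+d*(z-o[2])/d[2]
def proj(m,P):
    T=np.array(m["pose"],float); c=T[:3,:3].T@(np.array(P,float)-T[:3,3]); x,y=c[0]/-c[2],-c[1]/-c[2]
    s=1+m["k1"]*(x*x+y*y); K=np.array(m["camera_matrix"]); return K[0,0]*x*s+K[0,2],K[1,1]*y*s+K[1,2]
E
python3 - <<'E'
from h import *
a,_=snap('top','t1.png'); b,_=snap('side','s1.png')
s=telemetry.read_state(); print(s['time'],s['ee_pos'],s['tcp_rot'],s['force'])
E
```

```text
0.1 [ 116.5202604  -511.63431503  291.61580562] [ 9.93746011e-01  1.11662010e-01  1.92267459e-05 -6.79302886e-04] [0.89550845 0.21531064 0.21834956]
```

View pics/t1.png

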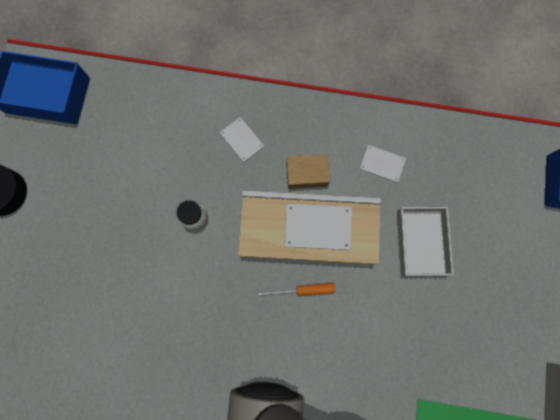

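View pics/s1.png

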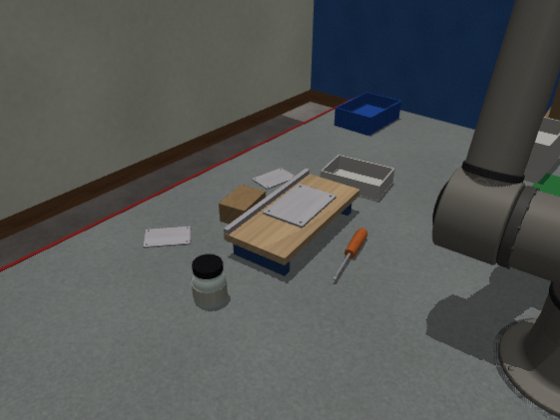

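Both views show the ledge with its plate at top (318,227). The look-alikes are two smaller plates at (242,139) and (383,163) on the bench. The tray is at (426,242), the jar at (190,213), the screwdriver at (300,291) and the carton at (308,170). I choose the plate on the ledge, and next measure it and check it in one crop.

```bash
cat > m.py <<'E'
from h import *
def rect(im,m,mask,z,roi):
    k=np.zeros(mask.shape,np.uint8); x0,y0,x1,y1=roi; k[y0:y1,x0:x1]=mask[y0:y1,x0:x1]*255
    k=cv2.morphologyEx(k,cv2.MORPH_OPEN,np.ones((3,3),np.uint8))
    c=max(cv2.findContours(k,cv2.RETR_EXTERNAL,cv2.CHAIN_APPROX_NONE)[0],key=cv2.contourArea)
    P=np.array([onz(m,p[0],z)[:2] for p in c],np.float32)
    (cx,cy),s,a=cv2.minAreaRect(P); return np.round([cx,cy,*s,a],1),np.round(cv2.boxPoints(((cx,cy),s,a)),1).tolist()
def run(f):
    im,m=snap('top',f); hsv=cv2.cvtColor(im,cv2.COLOR_RGB2HSV); s,v=hsv[...,1],hsv[...,2]
    print('plate',rect(im,m,(s<45)&(v>120),66,(255,204,420,262)))
    return im,m,s,v
E
python3 - <<'E'
from m import *
im,m,s,v=run('t2.png')
print(im[227,318],im[227,260],im[160,200],im[198,300],im[240,426])
print('wood+plate',rect(im,m,((s>60)|(v>140)),60,(225,203,395,275)))
print('small',rect(im,m,(s<45)&(v>140),3,(210,110,275,165)),rect(im,m,(s<45)&(v>140),3,(350,140,415,185)))
for n,p,z in [('ledge corners FL',(239,255),60),('FR',(379,263),60),('BL',(244,192),72),('BR',(381,199),72),('jar',(189,211),85),('tray',(401,208),45),('tray',(448,207),45),('tray',(405,277),45),('tray',(452,276),45),('scr',(259,294),10),('scr',(335,288),15),('base',(265,400),0)]: print(n,onz(m,p,z).round(1))
cv2.imwrite('pics/c1.png',cv2.resize(im[180:290,225:460,::-1],None,fx=3,fy=3,interpolation=cv2.INTER_CUBIC))
print(m['pose'][:3,3] if hasattr(m['pose'],'shape') else m['pose'])
E
```

```text
plate (array([581.7, -39.4, 101.7, 151.6,   6.5]), [[522.5, 30.100000381469727], [539.7999877929688, -120.5999984741211], [640.7999877929688, -109.0], [623.5, 41.70000076293945]])
[163 166 166] [162 143 110] [111 116 114] [139 140 140] [163 166 166]
wood+plate (array([571.3, -21.3, 139.8, 320.4,   6.2]), [[484.6000061035156, 130.5], [519.0, -188.0], [658.0, -173.0], [623.5999755859375, 145.5]])
small (array([783.7, 180.5, 100.3,  67. ,  47.5]), [[725.0999755859375, 166.1999969482422], [774.5999755859375, 120.9000015258789], [842.2999877929688, 194.89999389648438], [792.9000244140625, 240.1999969482422]]) (array([ 778.6, -180.2,  101.3,   66.7,   78.7]), [[736.0, -223.3000030517578], [801.4000244140625, -236.39999389648438], [821.2999877929688, -137.10000610351562], [755.9000244140625, -124.0]])
ledge corners FL [488.  127.9  60. ]
FR [ 521.6 -188.5   60. ]
BL [632.1 141.4  72. ]
BR [ 667.  -173.5   72. ]
jar [565.5 254.9  85. ]
tray [ 660.1 -227.9   45. ]
tray [ 680.4 -337.    45. ]
tray [ 501.3 -253.9   45. ]
tray [ 521.  -359.6   45. ]
scr [409.8  70.2  10. ]
scr [ 452.2 -103.1   15. ]
base [181.   17.3   0. ]
[ 406.53763811   25.77128173 1076.06794174]
```

View pics/c1.png

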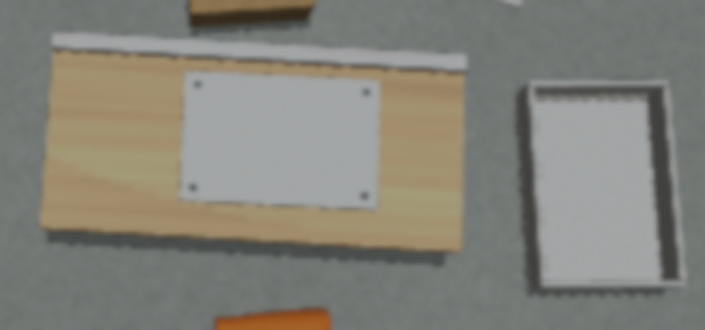

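The crop shows the largest plate (102 x 152 mm measured, four hole marks) lying on the ledge, with the tray at the −y end. The ledge yaw is 6.2°, and the plate has to travel about 116 mm towards −y. I'll turn the tool so both fingertips meet the plate's rear edge, then approach high.

```bash

python3 -m handwheel '[{"wz":-6.95,"jaw":50},{"wz":-6.95,"jaw":50},{"wz":-6.95,"jaw":50},{"wz":-6.95,"jaw":50},{"wz":-6.95,"jaw":50},{"wz":-6.95,"jaw":50},{"wz":-6.95,"jaw":50},{"wz":-6.95,"jaw":50}]'
python3 -m handwheel '[{"wz":-6.95,"jaw":50},{"wz":-6.95,"jaw":50},{"wz":-6.95,"jaw":50},{"wz":-6.95,"jaw":50},{"jaw":50},{"jaw":50}]'
python3 -c "
from h import *
from scipy.spatial.transform import Rotation as R
s=telemetry.read_state();print(s['time'],s['ee_pos'],s['qpos'],R.from_quat(s['tcp_rot']).as_matrix().round(3),s['grip_width'],s['force'])"
```

```text
0.15 [ 116.52099532 -511.68373916  291.72034942] [-1.49298765e+00  3.42556071e-01  1.52476222e+00 -1.99570982e-05
  1.27539964e+00 -1.46012888e-01] [[ 0.975  0.222 -0.   ]
 [ 0.222 -0.975  0.001]
 [ 0.    -0.001 -1.   ]] 0.9991517007682105 [-0.00101935 -0.0061816  -0.61813936]schema error: expected keys dx, dy, dz, wx, wy, wz, jaw
schema error: expected keys dx, dy, dz, wx, wy, wz, jaw
```

```bash
cat > st.py <<'E'
from h import *
from scipy.spatial.transform import Rotation as R
s=telemetry.read_state();M=R.from_quat(s['tcp_rot']).as_matrix();p=np.array(s['ee_pos'])
print('t',s['time'],'p',p.round(1),'q',np.round(s['qpos'],2),'grip',round(s['grip_width'],3),'F',np.round(s['force'],1))
print('tool x',M[:,0].round(3),'y',M[:,1].round(3),'z',M[:,2].round(3))
O=np.array([576.4,-20.7]);ex=np.array([.9942,.1077]);ey=np.array([-.1077,.9942])
print('ledge x,y of tool',((p[:2]-O)@ex).round(1),((p[:2]-O)@ey).round(1),'tip z',(p+66*M[:,2]).round(1)[2],'yaw err deg',np.degrees(np.arctan2(M[1,0],M[0,0])-np.arctan2(ey[1],ey[0])).round(2))
print('to start (tool dx,dy,dz to z 292):',(M.T@(np.array([*(O+3*ex+85.5*ey),292])-p)).round(1))
E
python3 -m handwheel '[{"dx":0,"dy":0,"dz":0,"wx":0,"wy":0,"wz":-6.95,"jaw":50},{"dx":0,"dy":0,"dz":0,"wx":0,"wy":0,"wz":-6.95,"jaw":50},{"dx":0,"dy":0,"dz":0,"wx":0,"wy":0,"wz":-6.95,"jaw":50},{"dx":0,"dy":0,"dz":0,"wx":0,"wy":0,"wz":-6.95,"jaw":50},{"dx":0,"dy":0,"dz":0,"wx":0,"wy":0,"wz":-6.95,"jaw":50},{"dx":0,"dy":0,"dz":0,"wx":0,"wy":0,"wz":-6.95,"jaw":50},{"dx":0,"dy":0,"dz":0,"wx":0,"wy":0,"wz":-6.95,"jaw":50},{"dx":0,"dy":0,"dz":0,"wx":0,"wy":0,"wz":-6.95,"jaw":50}]' >/dev/null
python3 -m handwheel '[{"dx":0,"dy":0,"dz":0,"wx":0,"wy":0,"wz":-6.95,"jaw":50},{"dx":0,"dy":0,"dz":0,"wx":0,"wy":0,"wz":-6.95,"jaw":50},{"dx":0,"dy":0,"dz":0,"wx":0,"wy":0,"wz":-6.95,"jaw":50},{"dx":0,"dy":0,"dz":0,"wx":0,"wy":0,"wz":-6.95,"jaw":50},{"dx":0,"dy":0,"dz":0,"wx":0,"wy":0,"wz":0,"jaw":50},{"dx":0,"dy":0,"dz":0,"wx":0,"wy":0,"wz":0,"jaw":50}]'
python3 st.py
```

```text
time: 1.32
ee_pos: [116.5, -511.8, 292.0]
tcp_rot: [0.669, 0.743, 0.0, -0.0]
force: [0.1, 0.0, 0.2]
grip_width: 0.542
grip_force: 0.0
t 1.3167 p [ 116.5 -511.8  292. ] q [-1.49  0.34  1.52 -0.    1.28 -1.6 ] grip 0.542 F [0.1 0.  0.2]
tool x [-0.105  0.995  0.   ] y [0.995 0.105 0.   ] z [-0.  0. -1.]
ledge x,y of tool -510.1 -438.8 tip z 226.0 yaw err deg -0.17
to start (tool dx,dy,dz to z 292): [5.258e+02 5.115e+02 2.000e-01]
```

```bash

python3 -m handwheel '[{"dx":21.9,"dy":21.3,"dz":0,"wx":0,"wy":0,"wz":0,"jaw":50},{"dx":21.9,"dy":21.3,"dz":0,"wx":0,"wy":0,"wz":0,"jaw":50},{"dx":21.9,"dy":21.3,"dz":0,"wx":0,"wy":0,"wz":0,"jaw":50},{"dx":21.9,"dy":21.3,"dz":0,"wx":0,"wy":0,"wz":0,"jaw":50},{"dx":21.9,"dy":21.3,"dz":0,"wx":0,"wy":0,"wz":0,"jaw":50},{"dx":21.9,"dy":21.3,"dz":0,"wx":0,"wy":0,"wz":0,"jaw":50},{"dx":21.9,"dy":21.3,"dz":0,"wx":0,"wy":0,"wz":0,"jaw":50},{"dx":21.9,"dy":21.3,"dz":0,"wx":0,"wy":0,"wz":0,"jaw":50}]' >/dev/null
python3 -m handwheel '[{"dx":21.9,"dy":21.3,"dz":0,"wx":0,"wy":0,"wz":0,"jaw":50},{"dx":21.9,"dy":21.3,"dz":0,"wx":0,"wy":0,"wz":0,"jaw":50},{"dx":21.9,"dy":21.3,"dz":0,"wx":0,"wy":0,"wz":0,"jaw":50},{"dx":21.9,"dy":21.3,"dz":0,"wx":0,"wy":0,"wz":0,"jaw":50},{"dx":21.9,"dy":21.3,"dz":0,"wx":0,"wy":0,"wz":0,"jaw":50},{"dx":21.9,"dy":21.3,"dz":0,"wx":0,"wy":0,"wz":0,"jaw":50},{"dx":21.9,"dy":21.3,"dz":0,"wx":0,"wy":0,"wz":0,"jaw":50},{"dx":21.9,"dy":21.3,"dz":0,"wx":0,"wy":0,"wz":0,"jaw":50}]' >/dev/null
python3 -m handwheel '[{"dx":21.9,"dy":21.3,"dz":0,"wx":0,"wy":0,"wz":0,"jaw":50},{"dx":21.9,"dy":21.3,"dz":0,"wx":0,"wy":0,"wz":0,"jaw":50},{"dx":21.9,"dy":21.3,"dz":0,"wx":0,"wy":0,"wz":0,"jaw":50},{"dx":21.9,"dy":21.3,"dz":0,"wx":0,"wy":0,"wz":0,"jaw":50},{"dx":21.9,"dy":21.3,"dz":0,"wx":0,"wy":0,"wz":0,"jaw":50},{"dx":21.9,"dy":21.3,"dz":0,"wx":0,"wy":0,"wz":0,"jaw":50},{"dx":21.9,"dy":21.3,"dz":0,"wx":0,"wy":0,"wz":0,"jaw":50},{"dx":21.9,"dy":21.3,"dz":0,"wx":0,"wy":0,"wz":0,"jaw":50}]' >/dev/null
python3 st.py
python3 -c "
from h import *
im,m=snap('wrist','w1.png'); print(m['pose'])"
```

```text
t 3.3167 p [568.5  67.4 292.1] q [-0.02  0.43  1.39 -0.    1.32 -0.12] grip 0.542 F [ 0.3 -1.   0.9]
tool x [-0.104  0.995 -0.   ] y [ 0.995  0.104 -0.   ] z [-0. -0. -1.]
ledge x,y of tool 1.6 88.5 tip z 226.1 yaw err deg -0.19
to start (tool dx,dy,dz to z 292): [-3.   1.4  0.1]
[[ 9.94492068e-01 -9.97649571e-02 -3.21322138e-02  5.59953777e+02]
 [ 1.04811783e-01  9.46235758e-01  3.06026764e-01  1.52789138e+02]
 [-1.26097316e-04 -3.07709024e-01  9.51480499e-01  3.86248852e+02]
 [ 0.00000000e+00  0.00000000e+00  0.00000000e+00  1.00000000e+00]]
```

View pics/w1.png

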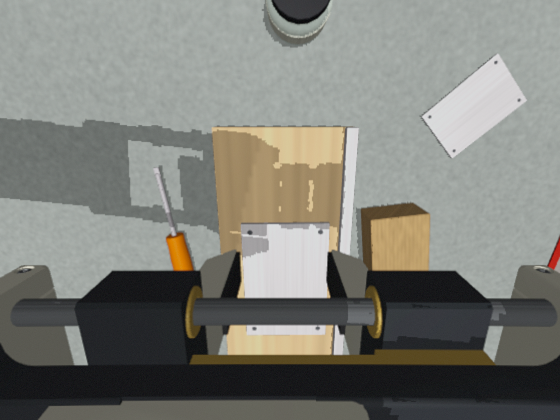

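The wrist view shows the plate's rear edge at row 222 (columns 241 to 329) and the ledge's jar end at row 128. I'll check these against the top-camera estimate.

```bash
python3 - <<'E'
from h import *
m=optics.camera_model('wrist')
O=np.array([576.4,-20.7]);ex=np.array([.9942,.1077]);ey=np.array([-.1077,.9942])
for n,p,z in [('plate rearL',(241,223),66),('plate rearR',(329,222),66),('front L',(246,335),66),('ledge L',(213,127.5),60),('ledge R',(345,127.5),60),('ledge Rfence',(358,128),72)]:
    P=onz(m,p,z)[:2]; print(n,P.round(1),((P-O)@ex).round(1),((P-O)@ey).round(1))
E
```

```text
plate rearL [527.6  37.3] -42.3 62.9
plate rearR [625.9  49. ] 56.7 64.0
front L [ 543.8 -113.5] -42.4 -88.8
ledge L [491.3 137.2] -67.6 166.1
ledge R [627.7 151.8] 69.6 166.0
ledge Rfence [638.3 152.9] 80.2 165.9
```

```bash

python3 -m handwheel '[{"dx":0,"dy":0,"dz":25,"wx":0,"wy":0,"wz":-0.2,"jaw":50},{"dx":0,"dy":0,"dz":25,"wx":0,"wy":0,"wz":0,"jaw":50},{"dx":0,"dy":0,"dz":25,"wx":0,"wy":0,"wz":0,"jaw":50},{"dx":0,"dy":0,"dz":25,"wx":0,"wy":0,"wz":0,"jaw":50},{"dx":0,"dy":0,"dz":25,"wx":0,"wy":0,"wz":0,"jaw":50},{"dx":0,"dy":0,"dz":20,"wx":0,"wy":0,"wz":0,"jaw":50},{"dx":0,"dy":0,"dz":11,"wx":0,"wy":0,"wz":0,"jaw":50},{"dx":0,"dy":0,"dz":0,"wx":0,"wy":0,"wz":0,"jaw":50}]' >/dev/null
python3 st.py
python3 -m handwheel '[{"dx":0,"dy":0,"dz":3,"wx":0,"wy":0,"wz":0,"jaw":50},{"dx":0,"dy":0,"dz":2,"wx":0,"wy":0,"wz":0,"jaw":50},{"dx":0,"dy":0,"dz":1,"wx":0,"wy":0,"wz":0,"jaw":50},{"dx":0,"dy":0,"dz":0,"wx":0,"wy":0,"wz":0,"jaw":50},{"dx":0,"dy":0,"dz":0,"wx":0,"wy":0,"wz":0,"jaw":50}]' >/dev/null
python3 st.py
python3 -c "
from h import *
im,m=snap('wrist','w2.png')"
```

```text
t 4.0333 p [566.4  65.8 133.7] q [-0.02  0.59  1.59 -0.    0.96 -0.13] grip 0.543 F [-0.4  0.6 -0.6]
tool x [-0.11   0.994  0.001] y [ 0.994  0.11  -0.005] z [-0.005 -0.    -1.   ]
ledge x,y of tool -0.6 87.1 tip z 67.7 yaw err deg 0.11
to start (tool dx,dy,dz to z 292): [  -1.5    2.8 -158.3]
t 4.45 p [568.1  66.  131. ] q [-0.02  0.6   1.59 -0.    0.95 -0.13] grip 0.545 F [ 0.  -0.9  0.1]
tool x [-0.112  0.994 -0.   ] y [0.994 0.112 0.001] z [ 0.001 -0.    -1.   ]
ledge x,y of tool 1.1 87.1 tip z 65.0 yaw err deg 0.23
to start (tool dx,dy,dz to z 292): [  -1.6    2.2 -161. ]
```

View pics/w2.png

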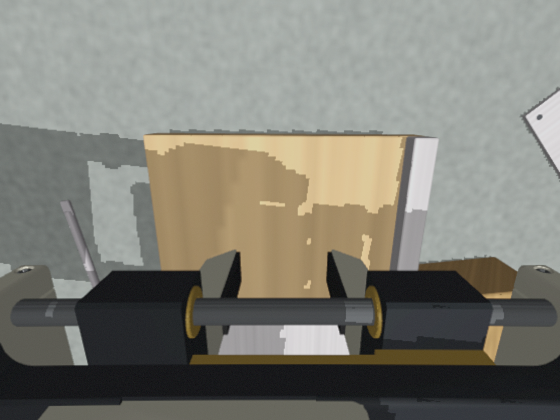

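The wrist view shows both fingertips behind the plate's rear edge (row ~325), inside the fence. I'll lower 2.5 mm, then push slowly.

```bash

python3 -m handwheel '[{"dx":0,"dy":1,"dz":1.5,"wx":0,"wy":0,"wz":0,"jaw":50},{"dx":0,"dy":1,"dz":1,"wx":0,"wy":0,"wz":0.1,"jaw":50},{"dx":-3,"dy":0,"dz":0,"wx":0,"wy":0,"wz":0,"jaw":50},{"dx":-4,"dy":0,"dz":0,"wx":0,"wy":0,"wz":0,"jaw":50},{"dx":-4,"dy":0,"dz":0,"wx":0,"wy":0,"wz":0,"jaw":50},{"dx":-4,"dy":0,"dz":0,"wx":0,"wy":0,"wz":0,"jaw":50},{"dx":-4,"dy":0,"dz":0,"wx":0,"wy":0,"wz":0,"jaw":50},{"dx":-4,"dy":0,"dz":0,"wx":0,"wy":0,"wz":0,"jaw":50}]' >/dev/null
python3 st.py
python3 -m handwheel '[{"dx":-4,"dy":0,"dz":0,"wx":0,"wy":0,"wz":0,"jaw":50},{"dx":-4,"dy":0,"dz":0,"wx":0,"wy":0,"wz":0,"jaw":50},{"dx":-4,"dy":0,"dz":0,"wx":0,"wy":0,"wz":0,"jaw":50},{"dx":-4,"dy":0,"dz":0,"wx":0,"wy":0,"wz":0,"jaw":50},{"dx":-4,"dy":0,"dz":0,"wx":0,"wy":0,"wz":0,"jaw":50},{"dx":-4,"dy":0,"dz":0,"wx":0,"wy":0,"wz":0,"jaw":50},{"dx":-4,"dy":0,"dz":0,"wx":0,"wy":0,"wz":0,"jaw":50},{"dx":-4,"dy":0,"dz":0,"wx":0,"wy":0,"wz":0,"jaw":50}]' >/dev/null
python3 st.py
python3 -c "
from h import *
im,m=snap('side','s2.png'); cv2.imwrite('pics/s2c.png',cv2.resize(im[130:290,190:430,::-1],None,fx=3,fy=3)); snap('top','t3.png')"
```

```text
t 5.1667 p [572.3  42.9 127.7] q [-0.06  0.6   1.59  0.    0.95 -0.17] grip 0.544 F [-0.1  1.1 -0.3]
tool x [-0.11   0.994  0.   ] y [ 0.994  0.11  -0.   ] z [-0.  0. -1.]
ledge x,y of tool 2.8 63.7 tip z 61.7 yaw err deg 0.12
to start (tool dx,dy,dz to z 292): [  21.8    0.3 -164.3]
t 5.8333 p [575.9  11.2 127.7] q [-0.11  0.61  1.58 -0.    0.95 -0.22] grip 0.546 F [0.3 1.  0.4]
tool x [-0.11   0.994 -0.   ] y [0.994 0.11  0.   ] z [ 0. -0. -1.]
ledge x,y of tool 2.9 31.7 tip z 61.7 yaw err deg 0.14
to start (tool dx,dy,dz to z 292): [  53.7    0.2 -164.3]
```

View pics/s2c.png

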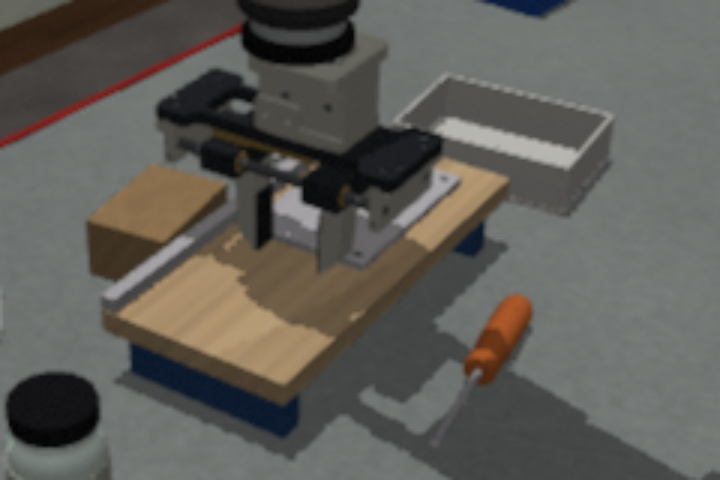

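The side crop shows both fingers against the rear edge of the flat plate, with the tray, jar, screwdriver and carton undisturbed. I'll push on 64 mm, then check.

```bash

python3 -m handwheel '[{"dx":-4,"dy":0,"dz":0,"wx":0,"wy":0,"wz":0,"jaw":50},{"dx":-4,"dy":0,"dz":0,"wx":0,"wy":0,"wz":0,"jaw":50},{"dx":-4,"dy":0,"dz":0,"wx":0,"wy":0,"wz":0,"jaw":50},{"dx":-4,"dy":0,"dz":0,"wx":0,"wy":0,"wz":0,"jaw":50},{"dx":-4,"dy":0,"dz":0,"wx":0,"wy":0,"wz":0,"jaw":50},{"dx":-4,"dy":0,"dz":0,"wx":0,"wy":0,"wz":0,"jaw":50},{"dx":-4,"dy":0,"dz":0,"wx":0,"wy":0,"wz":0,"jaw":50},{"dx":-4,"dy":0,"dz":0,"wx":0,"wy":0,"wz":0,"jaw":50}]' >/dev/null
python3 -m handwheel '[{"dx":-4,"dy":0,"dz":0,"wx":0,"wy":0,"wz":0,"jaw":50},{"dx":-4,"dy":0,"dz":0,"wx":0,"wy":0,"wz":0,"jaw":50},{"dx":-4,"dy":0,"dz":0,"wx":0,"wy":0,"wz":0,"jaw":50},{"dx":-4,"dy":0,"dz":0,"wx":0,"wy":0,"wz":0,"jaw":50},{"dx":-4,"dy":0,"dz":0,"wx":0,"wy":0,"wz":0,"jaw":50},{"dx":-4,"dy":0,"dz":0,"wx":0,"wy":0,"wz":0,"jaw":50},{"dx":-4,"dy":0,"dz":0,"wx":0,"wy":0,"wz":0,"jaw":50},{"dx":-4,"dy":0,"dz":0,"wx":0,"wy":0,"wz":0,"jaw":50}]' >/dev/null
python3 -m handwheel '[{"dx":0,"dy":0,"dz":0,"wx":0,"wy":0,"wz":0,"jaw":50},{"dx":0,"dy":0,"dz":0,"wx":0,"wy":0,"wz":0,"jaw":50},{"dx":0,"dy":0,"dz":0,"wx":0,"wy":0,"wz":0,"jaw":50}]' >/dev/null
python3 st.py
python3 -c "
from h import *
im,m=snap('top','t4.png'); cv2.imwrite('pics/t4c.png',cv2.resize(im[185:285,320:460,::-1],None,fx=5,fy=5,interpolation=cv2.INTER_CUBIC))"
```

```text
t 7.5167 p [582.9 -52.2 127.7] q [-0.22  0.62  1.56 -0.    0.97 -0.33] grip 0.542 F [-0.3  0.2 -0.2]
tool x [-0.11   0.994 -0.   ] y [0.994 0.11  0.   ] z [ 0. -0. -1.]
ledge x,y of tool 3.0 -32.0 tip z 61.7 yaw err deg 0.14
to start (tool dx,dy,dz to z 292): [ 117.5    0.3 -164.3]
```

View pics/t4c.png

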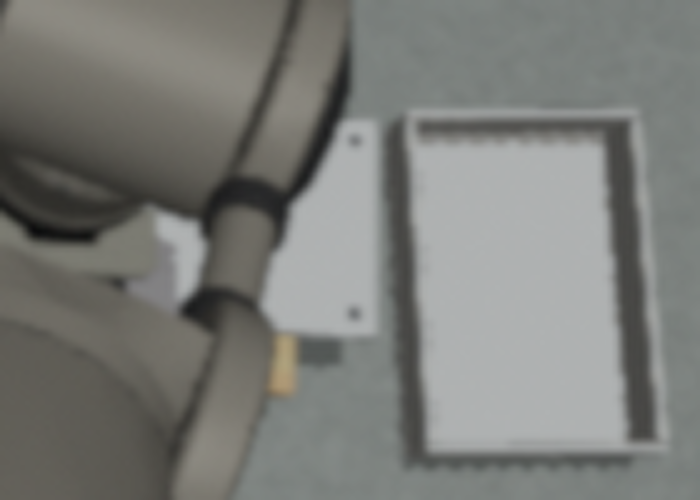

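The plate's leading edge is at columns ~395.5 (rows 209 to 252), and the ledge end corner is at (379.4,264). The plate is square and flat.

```bash
python3 - <<'E'
from h import *
m=optics.camera_model('top')
O=np.array([576.4,-20.7]);ex=np.array([.9942,.1077]);ey=np.array([-.1077,.9942])
for n,p,z in [('lead back',(320+379/5-.4,209),66),('lead front',(320+377/5-.4,251.4),66),('ledge corner',(320+297/5-.4,263.6),60)]:
    P=onz(m,p,z)[:2]; print(n,((P-O)@ex).round(1),((P-O)@ey).round(1))
E
```

```text
lead back 53.2 -196.4
lead front -44.9 -195.5
ledge corner -73.9 -160.9
```

Overhang is now about 35 mm, so I'll push another 14.5 mm, back off and rise.

```bash

python3 -m handwheel '[{"dx":-2.5,"dy":0,"dz":0,"wx":0,"wy":0,"wz":0,"jaw":50},{"dx":-3,"dy":0,"dz":0,"wx":0,"wy":0,"wz":0,"jaw":50},{"dx":-3,"dy":0,"dz":0,"wx":0,"wy":0,"wz":0,"jaw":50},{"dx":-3,"dy":0,"dz":0,"wx":0,"wy":0,"wz":0,"jaw":50},{"dx":-2,"dy":0,"dz":0,"wx":0,"wy":0,"wz":0,"jaw":50},{"dx":-1,"dy":0,"dz":0,"wx":0,"wy":0,"wz":0,"jaw":50},{"dx":0,"dy":0,"dz":0,"wx":0,"wy":0,"wz":0,"jaw":50},{"dx":0,"dy":0,"dz":0,"wx":0,"wy":0,"wz":0,"jaw":50}]' 
python3 st.py
python3 -m handwheel '[{"dx":5,"dy":0,"dz":0,"wx":0,"wy":0,"wz":0,"jaw":50},{"dx":10,"dy":0,"dz":0,"wx":0,"wy":0,"wz":0,"jaw":50},{"dx":10,"dy":0,"dz":-5,"wx":0,"wy":0,"wz":0,"jaw":50},{"dx":10,"dy":0,"dz":-20,"wx":0,"wy":0,"wz":0,"jaw":50},{"dx":15,"dy":0,"dz":-30,"wx":0,"wy":0,"wz":0,"jaw":50},{"dx":25,"dy":0,"dz":-30,"wx":0,"wy":0,"wz":0,"jaw":50},{"dx":25,"dy":0,"dz":-30,"wx":0,"wy":0,"wz":0,"jaw":50},{"dx":25,"dy":0,"dz":-30,"wx":0,"wy":0,"wz":0,"jaw":50}]' >/dev/null
python3 -m handwheel '[{"dx":30,"dy":0,"dz":-10,"wx":0,"wy":0,"wz":0,"jaw":50},{"dx":30,"dy":0,"dz":0,"wx":0,"wy":0,"wz":0,"jaw":50},{"dx":30,"dy":0,"dz":0,"wx":0,"wy":0,"wz":0,"jaw":50},{"dx":30,"dy":0,"dz":0,"wx":0,"wy":0,"wz":0,"jaw":50},{"dx":30,"dy":0,"dz":0,"wx":0,"wy":0,"wz":0,"jaw":50},{"dx":25,"dy":0,"dz":0,"wx":0,"wy":0,"wz":0,"jaw":50},{"dx":0,"dy":0,"dz":0,"wx":0,"wy":0,"wz":0,"jaw":50},{"dx":0,"dy":0,"dz":0,"wx":0,"wy":0,"wz":0,"jaw":50}]' >/dev/null
python3 st.py
python3 -c "
from h import *
im,m=snap('top','t5.png'); cv2.imwrite('pics/t5c.png',cv2.resize(im[180:290,225:460,::-1],None,fx=3,fy=3,interpolation=cv2.INTER_CUBIC)); snap('side','s5.png')"
```

```text
time: 8.23
ee_pos: [584.5, -66.8, 127.7]
tcp_rot: [0.667, 0.745, -0.0, 0.0]
force: [0.1, 0.8, -0.0]
grip_width: 0.544
grip_force: 0.0
t 8.2333 p [584.5 -66.8 127.7] q [-0.24  0.63  1.55 -0.    0.97 -0.35] grip 0.544 F [ 0.1  0.8 -0. ]
tool x [-0.11   0.994 -0.   ] y [0.994 0.11  0.   ] z [ 0. -0. -1.]
ledge x,y of tool 3.1 -46.7 tip z 61.7 yaw err deg 0.13
to start (tool dx,dy,dz to z 292): [ 132.1    0.2 -164.4]
t 9.5667 p [550.4 233.7 282.8] q [ 0.27  0.48  1.33 -0.    1.33  0.16] grip 0.547 F [0.5 0.3 0.6]
tool x [-0.114  0.994 -0.   ] y [ 0.994  0.114 -0.   ] z [-0. -0. -1.]
ledge x,y of tool 1.5 255.7 tip z 216.8 yaw err deg 0.34
to start (tool dx,dy,dz to z 292): [-170.2    0.4   -9.1]
```

View pics/t5c.png

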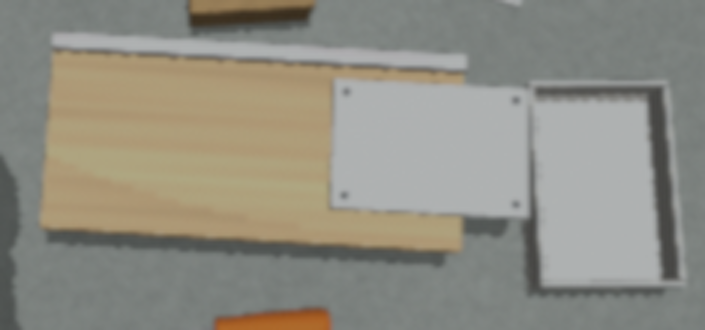

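View pics/s5.png

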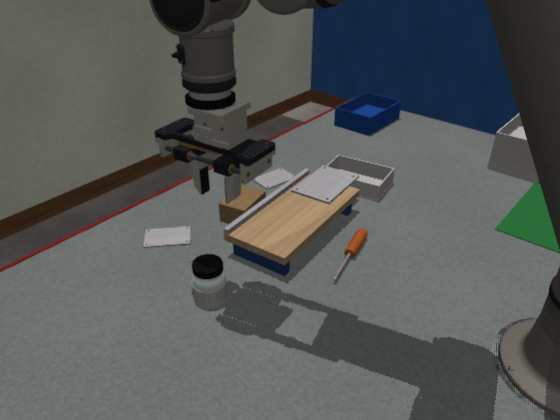

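The crop shows the plate spanning columns 331 to 530, with the ledge end at 463, so it is flat and square and nothing else has moved. I'll do one numerical check.

```bash
python3 - <<'E'
from h import *
m=optics.camera_model('top')
O=np.array([576.4,-20.7]);ex=np.array([.9942,.1077]);ey=np.array([-.1077,.9942])
for n,c,z in [('rear b',(333,79),66),('rear f',(331,209),66),('lead b',(530,88),66),('lead f',(528,217),66),('ledge corner f',(462,251),60),('ledge end b',(465,75),60)]:
    P=onz(m,(225+(c[0]-1)/3,180+(c[1]-1)/3),z)[:2]; print(n,((P-O)@ex).round(1),((P-O)@ey).round(1))
print(telemetry.read_state()['time'])
E
```

```text
rear b 52.7 -58.4
rear f -47.7 -59.7
lead b 54.0 -210.1
lead f -45.6 -208.3
ledge corner f -73.3 -160.1
ledge end b 62.8 -161.3
9.6667
```

Overhang is about 49 mm (a third is 50 mm) and the plate is square within measurement error, so I'm handing in.

```bash
python3 -c "
from rig import bot
print(bot.hand_in())"
```

```text
the job is handed in; nothing more can be done
None
```

The job is handed in: the plate lies flat and square on the ledge with about 49 mm (a third of its length) past the tray end, and in the final pictures the tray, jar, screwdriver and carton are where they were.

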